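Click the lock key onto the turntable drive and lock it

TASK

Lock the animation turntable for the next shot: stand the orange-topped key on the square drive of the grey gearbox, turn it lightly by feel until it slips over the square, and press it down firmly but gently until the spring ball clicks and it sits fully home, never bottoming the sprung spindle. Then turn it clockwise (from above) to the stop, where the pointer meets the red mark, let go and leave it seated, with the puppet and everything else undisturbed.

Things in the scene. Friction and masses are not known exactly. Their poses are not given: they have to be found in the camera images.
- key_mid (a point): Centre of the upright lock key (66 mm tall, about 200 g), half-way up, 33 mm above its mouth; z up. Top part, 34 to 66 mm above the mouth: orange plastic grip 46 mm long (along x), 31.4 mm wide (y), flush with the steel barrel below on its two long sides. Grip it across the 31.4 mm, about 50 mm above the mouth.
- key_mouth (a point): Centre of the key's underside, the mouth of its square socket: 20.4 mm across flats, 27 mm deep, flats along x and y, in a steel barrel 31.4 mm square. Each wall has a cross hole 12 mm above the mouth, so the spring ball can click in at any of four quarter turns.
- drive_seat (a point): Centre of the shoulder of the drive, about 52 mm above the table, on which the key's mouth seats (home: key_mid 33 mm above it). z up; x points level to the red stop mark on the housing. It goes down with the sprung spindle when pressed but does not turn with the drive.
- unit: Grey gearbox (100 by 94 mm, 40 mm high, about the drive) with a black turntable disc 136 mm across, 30 mm high, centred 130 mm along +y; fixed to the table; origin on the table under the drive. The white start mark is at +x. Seen from above, the drive's white pointer starts 0 to 0.9 rad clockwise of it; that angle is not measured.
- ball (a joint): Brass spring ball in the side of the drive, 12 mm above the shoulder, 2 mm proud: how far it is pressed in, m; 0 out (no key, or clicked into the key's hole), about 1.5 mm under a socket wall. Pushing the key over it takes 6 to 13 N when square on; it snaps into the hole over the last 4 mm (force drops), then mouth meets shoulder.
- spindle (a joint): The drive: steel, 19 mm square, 24 mm tall above the shoulder, small bevel on top, flats square to its pointer; turns clockwise to a stop (pointer at red mark, 1.30 rad from the white mark) with 0.25 N m drag. Joint: how far its sprung spindle is pressed down, m; gives from 2 N, then 3.2 N/mm; bottoms at 5.5 mm (about 19 N), which harms it.
- puppet: Small black and orange animation puppet, 94 mm tall, on a foot 44 by 34 mm, standing loose on the disc; origin under its foot. Leave alone.
- spare_mid (a point): Centre of the spare: like the key but grey-topped, with a solid round foot that fits nothing here; half-way up. Leave alone.
- tape: Yellow roll of tape lying flat, 76 mm across, 24 mm high; origin under its centre. Leave alone.
- lens: Black camera lens standing upright, 70 mm across, 75 mm tall; origin under its centre. Leave alone.
- mug: Blue mug, 76 mm across, 88 mm tall, handle at +y; origin under its centre. Leave alone.
- paint: Paint jar, 48 mm across, 60 mm tall; origin under its centre. Leave alone.
- driver: Screwdriver with a yellow handle lying flat on the far side; origin on the table under it. Leave alone.

How it is judged (in metres and radians):
On the way, in this order (a step that is already met when the one before it is completed fails the run):
1. the key is pushed home on the drive and the ball has clicked into its hole, before it is turned to the stop (z of key_mid in the frame of drive_seat between 0.03 and 0.035 m and horizontal distance between key_mid and drive_seat below 0.003 m and value of joint ball below 0.0008 m), for 0.2 s.
2. the seated key is turned to the stop at the red mark (all of step 1 and (angle between the x axis of key_mid and the x axis of drive_seat, either way round below 0.15 rad or angle between the y axis of key_mid and the x axis of drive_seat, either way round below 0.15 rad)), for 0.1 s.
At the end, for the whole second after the job is handed in: Key on the drive: mouth within 2 mm of the shoulder (3 mm below), 3 mm of the axis, upright to 0.08 rad; ball out in its hole (under 0.8 mm in); a flat of the key square to the red mark's direction to 0.15 rad; spindle back up (under 2 mm); key released, at rest (all of step 2 and angle between the z axis of key_mid and the z axis of drive_seat, either way round below 0.08 rad and value of joint spindle below 0.002 m and linear speed of key below 0.02 m/s); the robot touches nothing.
It fails at once if the sprung spindle is pressed to its bottom (beyond 5.5 mm) (value of joint spindle above 0.0055 m).
It fails at once if the puppet is shifted more than 15 mm (distance of puppet from where it was at the start of the episode above 0.015 m).
It fails at once if the spare, tape, lens, mug, paint jar or screwdriver is shifted more than 30 mm (distance of any of spare_mid, tape, lens, mug, paint, driver from where it was at the start of the episode above 0.03 m).
It also fails if it takes over 72 s, if anything falls off the work surface, if the arm or the gripper's body presses on something with over 40 N, if the wrist force passes 120 N, or if a joint passes its speed limit or range.

ROBOT

A 7-joint arm with a two-finger parallel gripper is mounted at the origin on the work surface. World frame = base frame: x ahead of the robot, y to its left, z up, the work surface at z = 0. Lengths are in mm, angles in rad, forces in N, time in s.
With the tool pointing down it reaches from about 350 to 900 mm from the base axis. Payload 7.2 kg.
Tool frame: the origin (TCP) lies midway between the tips of the shut fingers; the grasp point (between the pads) lies 19 mm behind it (env.grasp_offset is the distance from the TCP to the grasp point, in mm); z points along the fingers, y is the direction in which the jaws open and shut (so a half turn about z gives the same grasp; the last joint's range is limited). The gripper opens to 88 mm and grips with 3 to 60 N. Pads are 20 mm wide; open, the fingers measure 115 mm over their backs; the gripper's body (75 mm by 178 mm) begins 61 mm behind the grasp point.
Start: joints at [-1.242, 0.411, -0.013, 1.596, 0.006, 1.134, -0.082], TCP at [241.553, 576.439, 187.953] pointing down, gripper open.
Joint ranges: [-2.95, 2.95], [-0.29, 1.99], [-1.47, 1.44], [0.14, 2.54], [-1.03, 4.17], [0.13, 1.85], [-2.86, 2.86]. Speed limits (rad/s): [2.39, 2.39, 3.01, 3.01, 3.14, 3.14, 3.14].

INTERFACE

Orientations are given as a unit quaternion [x, y, z, w].
In Python, from station import env gives the robot as it stands.
- The arm moves only by the tool carry_out, never from a script. Its argument "commands" is a list of rows, each a list of 7 numbers: the finger opening in m, from 0 to 0.0878, then the shift along the tool's x, y, z in m, then the turn, a rotation vector about the tool's x, y, z in degrees. A call has 1 to 5 rows; each row shifts and turns the pose as measured when the row begins, along the tool's axes as they then stand; what a row does not reach is not made up. A row lasts 1/12 s, in which the tool goes at most 41.7 mm and 7.16 degrees, less where a joint would pass 70% of its speed; a pose out of reach is approached as far as the arm can. A call with a gripper value outside its range is refused whole. The fingers move at their own pace and stop on an object; "newtons" is the grip in N (left out, the last holds). Time passes only in rows, so rows that do not move let the fingers close. It gives the time, the measured TCP pose, the force and the opening at its end, in the units of the state.
- env.sense(): the state, without advancing time (a new reading comes with each control period).
- env.snapshot(name): name is "scene" or "top" or "wrist"; returns a dict with "frame" (480x640x3 uint8, red, green, blue), "camera_matrix" (3x3 intrinsics, pixels), "origin" and "attitude" of the camera in the world. Camera axes: x right, y up, looking along -z (the intrinsics and any distortion apply to the point x, -y, -z); pixel columns grow to the right and rows downward; lengths in mm; the calibration is good to about 2 mm. A picture is of the moment at which its call begins. There is no depth.
- env.sign_off(): hands the job in, once; it reports no verdict.
The state is a dict: "t": time; "q": joint angles; "joint_vel": joint speeds; "joint_torque": joint torques, N m; "tcp_pos": TCP position; "tcp_rot": TCP orientation; "force": force on the tool from outside, world axes, zero at the start; "wrist_torque": the same for the moment, N m; "gripper_width": finger opening in mm.
Only numpy, scipy, OpenCV 4.12 (cv2) and the standard library are available. Lean on these libraries where they do the work, as an engineer would, in place of code of your own. Each camera call takes 0.05 s, during which the arm holds its last target. There are 200 camera calls.

## Working session

There is one attempt and no reset: what is moved stays moved. The work goes in short steps, Python scripts to look and compute and a tool call to move; the robot and the scene stay as the last step left them, time stands still between calls to the robot, and variables do not carry over. Pictures are saved under pics/ and viewed, about 8 in all and at most 12, crops included, and the job is handed in when it is done.

Besides the shell and the picture viewer there is one more tool, called after "Emit:" as a command line: name --pt "numbers of a row" for each row, then --argument value for the rest. carry_out: Moves the arm, as the interface text tells. Its arguments: {"type":"object","properties":{"commands":{"type":"array"},"newtons":{"type":"number"}},"required":["commands"]}

```bash
mkdir -p pics; ls; cat > h.py <<'E'
import numpy as np, cv2
from scipy.spatial.transform import Rotation as R
from station import env
def snap(n,f=None):
    s=env.snapshot(n)
    if f: cv2.imwrite('pics/'+f,s['frame'][:,:,::-1])
    return s
def att(s):
    a=np.array(s['attitude'],float)
    return a if a.shape==(3,3) else R.from_quat(a).as_matrix()
def ray(s,uv):
    K=np.array(s['camera_matrix']);p=np.linalg.solve(K,[uv[0],uv[1],1.])
    return np.array(s['origin'],float),att(s)@np.array([p[0],-p[1],-p[2]])
def on(s,uv,z):
    o,d=ray(s,uv);return o+d*(z-o[2])/d[2]
def proj(s,P):
    c=att(s).T@(np.array(P,float)-np.array(s['origin']))
    p=np.array(s['camera_matrix'])@np.array([c[0],-c[1],-c[2]]);return p[:2]/p[2]
E
python3 - <<'E'
from h import *
print(env.sense())
a=snap('top','t0.png');b=snap('scene','s0.png')
for s in(a,b):print({k:v for k,v in s.items() if k!='frame'})
E
```

```text
pics
{'t': 0.0, 'q': array([-1.24221466,  0.41189356, -0.01273453,  1.59703131,  0.00561749,
        1.134274  , -0.08220792]), 'joint_vel': array([ 5.75453909e-05,  5.45401417e-04,  3.09378622e-05, -6.32477649e-04,
       -1.34288799e-03,  2.70851641e-04, -9.21044030e-04]), 'joint_torque': array([-7.25638929e-04, -5.87933707e+01,  6.41658884e-01, -2.91073108e+01,
       -5.37803234e-02,  1.82794273e-02,  1.46847710e-04]), 'tcp_pos': array([241.35566063, 575.92363623, 187.11816049]), 'tcp_rot': array([ 1.97070011e-01,  9.80389103e-01, -7.79252822e-04, -9.65214839e-05]), 'force': array([-0.28753109,  0.37438533,  0.04920489]), 'wrist_torque': array([-0.00222286, -0.04552009,  0.04838028]), 'gripper_width': 87.98915545098156}
{'camera_matrix': array([[482.42202671,   0.        , 316.09676408],
       [  0.        , 482.42202671, 240.63252425],
       [  0.        ,   0.        ,   1.        ]]), 'origin': array([ 476.84006203,  -75.49464051, 1001.4524623 ]), 'attitude': array([-0.06036988,  0.05469302,  0.70800229, -0.70149619])}
{'camera_matrix': array([[502.61268091,   0.        , 315.0296619 ],
       [  0.        , 502.61268091, 237.82863114],
       [  0.        ,   0.        ,   1.        ]]), 'origin': array([932.13146014, 548.73913127, 889.9065902 ]), 'attitude': array([0.08538034, 0.33408094, 0.91319989, 0.21717753])}
```

View pics/t0.png

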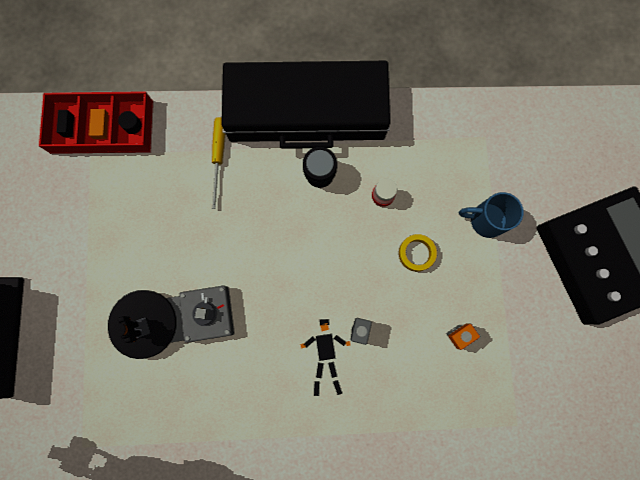

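View pics/s0.png

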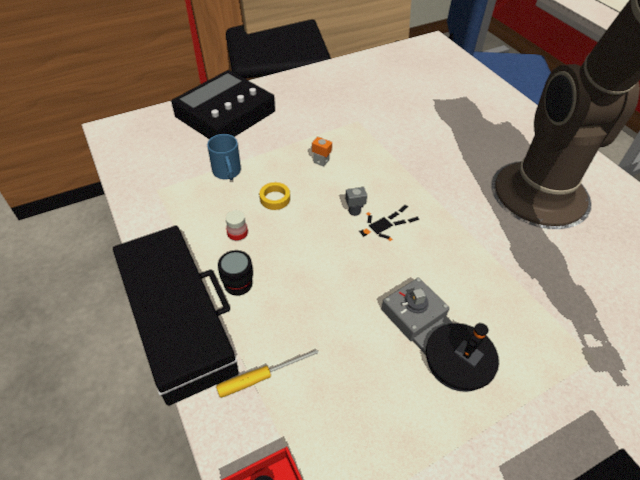

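Top view: key at about (463,336), spare at (362,330), drive at (205,312), puppet on the disc at (137,327). Now I'll measure the key and the drive, with crops.

```bash
python3 - <<'E'
from h import *
a=snap('top');b=snap('scene')
def crop(s,c,r,k=6):
    x,y=c;return cv2.resize(s['frame'][y-r:y+r,x-r:x+r,::-1],None,fx=k,fy=k,interpolation=cv2.INTER_CUBIC)
im=np.hstack([cv2.resize(crop(a,(205,313),33),(390,390)),cv2.resize(crop(b,(415,300),33),(390,390))])
cv2.imwrite('pics/c0.png',im)
for s,n in((a,'top'),(b,'scene')):
    h=cv2.cvtColor(s['frame'],cv2.COLOR_RGB2HSV)
    m=cv2.inRange(h,(5,150,120),(18,255,255))
    N,L,st,c=cv2.connectedComponentsWithStats(m)
    for i in range(1,N):
        if st[i,4]>60:
            r=cv2.minAreaRect(np.argwhere(L==i)[:,::-1].astype(np.float32)); print(n,st[i],c[i],r, on(s,c[i],66))
            if n=='top':
                print([on(s,p,66).round(1) for p in cv2.boxPoints(r)])
E
```

```text
top [ 89 109  16  27 372] [ 96.08064516 121.65860215] ((96.10841369628906, 121.87389373779297), (14.03550910949707, 26.740638732910156), 3.814074993133545) [883.1153449  381.79986577  66.        ]
[array([855. , 396.1,  66. ]), array([913. , 396.4,  66. ]), array([910.6, 367.2,  66. ]), array([852.6, 367.2,  66. ])]
top [452 324  28  26 299] [465.15384615 336.22742475] ((465.38458251953125, 336.0769348144531), (16.641006469726562, 23.852108001708984), 56.3099365234375) [ 443.93135721 -349.98182064   66.        ]
[array([ 445. , -322.9,   66. ]), array([ 469.4, -362. ,   66. ]), array([ 443.4, -377.9,   66. ]), array([ 419.2, -339. ,   66. ])]
scene [ 197    0   38   79 1306] [216.77947933  32.7863706 ] ((217.07809448242188, 37.991783142089844), (77.88548278808594, 36.58733367919922), 83.9909896850586) [ 495.03349908 -999.66033985   66.        ]
scene [235   0   7  25  84] [237.8452381   12.82142857] ((237.97512817382812, 11.977375030517578), (24.210660934448242, 5.089471340179443), 87.27368927001953) [  382.56524266 -1099.17451768    66.        ]
scene [312 137  20  20 245] [321.28571429 147.13469388] ((321.2260437011719, 146.39727783203125), (19.662914276123047, 15.566473007202148), 20.556045532226562) [ 455.3357297  -333.01410724   66.        ]
```

View pics/c0.png

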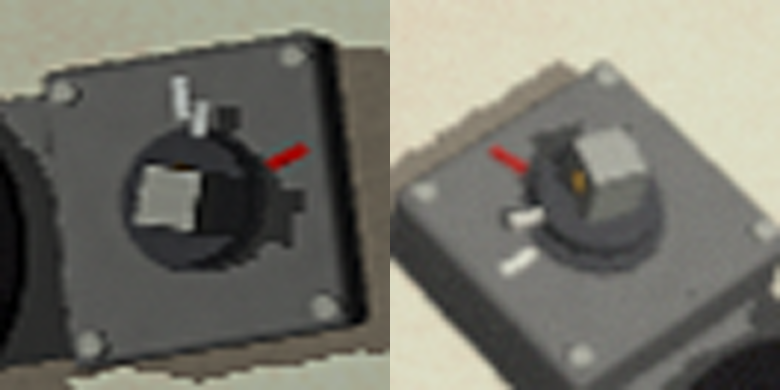

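The crop shows the drive's top at crop (168,197), the white mark at (180,98), the pointer at (200,118) about 0.3 rad clockwise of it, and the red mark at (288,157).

```bash
cat >> h.py <<'E'
def tri(s1,p1,s2,p2):
    o1,d1=ray(s1,p1);o2,d2=ray(s2,p2)
    A=np.c_[d1,-d2];k=np.linalg.lstsq(A,o2-o1,rcond=None)[0]
    a,b=o1+k[0]*d1,o2+k[1]*d2
    return (a+b)/2,np.linalg.norm(a-b)
E
python3 - <<'E'
from h import *
a=snap('top');b=snap('scene')
T=lambda x,y:(172+x/5.909-.5,280+y/5.909-.5)
S=lambda x,y:(382+x/5.909-.5,267+y/5.909-.5)
print('drive top tri',tri(a,T(168,197),b,S(220,152)), on(a,T(168,197),76),on(b,S(220,152),76))
sc=[on(a,T(*p),40) for p in((60,92),(292,55),(324,306),(88,345))]
sb=[on(b,S(*p),40) for p in((35,190),(215,75),(375,230),(192,355))]
print('screws',np.round(sc,1).tolist(),np.mean(sc,0));print(np.round(sb,1).tolist(),np.mean(sb,0))
D=np.mean(sc,0)
for n,p,z in(('white',(180,98),40),('red',(288,157),40),('ptr',(200,118),50)):
    w=on(a,T(*p),z);d=w-D;print(n,w.round(1),np.arctan2(d[1],d[0]))
# key
h=cv2.cvtColor(a['frame'],cv2.COLOR_RGB2HSV)
print('key tri',tri(a,(465,336),b,(321.5,144)))
def crop(s,c,r):
    x,y=c;return cv2.resize(s['frame'][y-r:y+r,x-r:x+r,::-1],(390,390),interpolation=cv2.INTER_CUBIC)
cv2.imwrite('pics/c1.png',np.hstack([crop(a,(463,336),25),crop(b,(321,150),25)]))
E
```

```text
drive top tri (array([492.77762234, 152.34461508,  77.71346403]), np.float64(1.9161808975708732)) [492.05059501 153.3727818   76.        ] [492.6795064  150.99789353  76.        ]
screws [[527.9, 199.8, 40.0], [539.6, 121.9, 40.0], [456.4, 109.3, 40.0], [444.3, 187.4, 40.0]] [492.05134402 154.56369604  40.        ]
[[538.8, 118.1, 40.0], [456.1, 105.6, 40.0], [444.4, 183.2, 40.0], [527.2, 195.7, 40.0]] [491.64442517 150.62600167  40.        ]
white [525.5 159.2  40. ] 0.138786998742303
red [505.5 122.4  40. ] -1.1733965445060424
ptr [518.4 149.9  50. ] -0.17390467748476116
key tri (array([ 444.28837216, -352.19361309,   58.07512895]), np.float64(0.510990675393928))
```

View pics/c1.png

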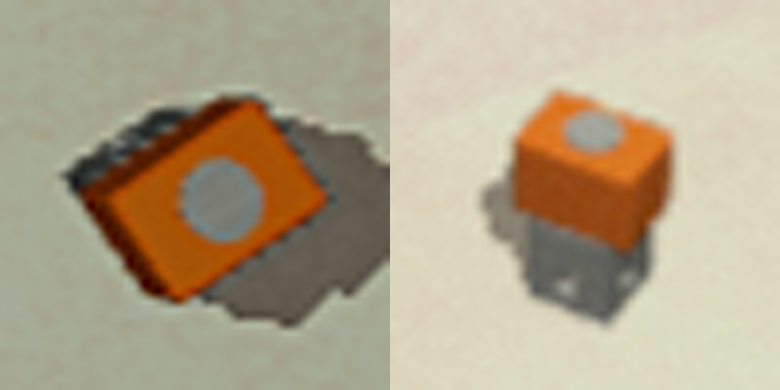

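Top-face corners of the key: (105,190), (255,98), (325,195), (180,300); centre disc at (221,200), and (203,131) in the scene crop.

```bash
python3 - <<'E'
from h import *
a=snap('top');b=snap('scene')
T=lambda x,y:(438+x/7.8-.5,311+y/7.8-.5)
S=lambda x,y:(296+x/7.8-.5,125+y/7.8-.5)
print(tri(a,T(221,200),b,S(203,131)),on(a,T(221,200),66),on(b,S(203,131),66))
c=np.array([on(a,T(*p),66) for p in((105,190),(255,98),(325,195),(180,300))]);print(c.round(1),c.mean(0))
for i in range(4):
    d=c[(i+1)%4]-c[i];print(np.linalg.norm(d[:2]),np.arctan2(d[1],d[0]))
s=env.sense();print(R.from_quat(s['tcp_rot']).as_matrix().round(3))
E
```

```text
(array([ 444.6147388 , -351.1457271 ,   67.65792075]), np.float64(1.1761056707227613)) [ 444.08165617 -351.27761478   66.        ] [ 444.06226472 -353.38306036   66.        ]
[[ 446.7 -323.2   66. ]
 [ 468.5 -361.    66. ]
 [ 445.1 -376.6   66. ]
 [ 420.4 -340.    66. ]] [ 445.15643802 -350.20130111   66.        ]
43.58145506733873 -1.0478577461353817
28.117251681784495 -2.5539723146593545
44.158976186164026 2.1638548041932197
31.18150922397935 0.5661956543479741
[[-0.922  0.386 -0.   ]
 [ 0.386  0.922 -0.   ]
 [ 0.    -0.    -1.   ]]
```

Emit:
carry_out --pt "0.085 -0.027 -0.028 0 0 0 0" --pt "0.085 -0.027 -0.028 0 0 0 0" --pt "0.085 -0.027 -0.028 0 0 0 0" --pt "0.085 -0.027 -0.028 0 0 0 0" --pt "0.085 -0.027 -0.028 0 0 0 0"

```text
t: 0.82
tcp_pos: [308.2, 397.2, 185.2]
tcp_rot: [0.19, 0.982, 0.001, -0.002]
force: [1.1, 0.2, -0.2]
gripper_width: 85.3
```

Emit:
carry_out --pt "0.085 -0.029 -0.028 0 0 0 0" --pt "0.085 -0.029 -0.028 0 0 0 0" --pt "0.085 -0.029 -0.028 0 0 0 0" --pt "0.085 -0.029 -0.028 0 0 0 0" --pt "0.085 -0.029 -0.028 0 0 0 0"

```text
t: 1.23
tcp_pos: [391.6, 205.9, 185.5]
tcp_rot: [0.189, 0.982, 0.003, -0.001]
force: [1.5, 0.2, -0.0]
gripper_width: 85.0
```

Emit:
carry_out --pt "0.085 -0.029 -0.028 0 0 0 0" --pt "0.085 -0.029 -0.028 0 0 0 0" --pt "0.085 -0.017 -0.037 0 0 0 0" --pt "0.085 -0.017 -0.037 0 0 0 0" --pt "0.085 -0.017 -0.037 0 0 0 0"

```text
t: 1.65
tcp_pos: [433.6, 4.8, 186.1]
tcp_rot: [0.189, 0.982, 0.005, 0.002]
force: [1.3, -0.3, -0.3]
gripper_width: 84.8
```

Emit:
carry_out --pt "0.085 -0.017 -0.037 0 0 0 0" --pt "0.085 -0.017 -0.037 0 0 0 0" --pt "0.085 -0.017 -0.037 0 0 0 0" --pt "0.085 -0.017 -0.037 0 0 0 0" --pt "0.085 -0.017 -0.037 0 0 0 0"

```text
t: 2.07
tcp_pos: [442.8, -203.4, 186.5]
tcp_rot: [0.189, 0.982, 0.006, 0.005]
force: [1.8, 0.2, -0.3]
gripper_width: 85.1
```

Emit:
carry_out --pt "0.085 0 0 0 0 0 7" --pt "0.085 0 0 0 0 0 7" --pt "0.085 0 0 0 0 0 7" --pt "0.085 0 0 0 0 0 7" --pt "0.085 0 0 0 0 0 6.5"

```text
t: 2.48
tcp_pos: [440.5, -217.5, 187.8]
tcp_rot: [0.479, 0.878, 0.005, 0.005]
force: [-1.0, -0.1, 0.8]
gripper_width: 85.2
```

Emit:
carry_out --pt "0.085 -0.029 -0.0175 0 0 0 0" --pt "0.085 -0.029 -0.0175 0 0 0 0" --pt "0.085 -0.029 -0.0175 0 0 0 0" --pt "0.085 -0.027 -0.0165 0 0 0 0" --pt "0.085 0 0 0 0 0 0"

```text
t: 2.9
tcp_pos: [445.5, -352.1, 187.6]
tcp_rot: [0.481, 0.877, 0.006, 0.006]
force: [-0.9, 0.3, 0.7]
gripper_width: 85.0
```

```bash
python3 - <<'E'
from h import *
s=env.sense();M=R.from_quat(s['tcp_rot']).as_matrix();print(s['tcp_pos'],M.round(4),s['q'])
w=snap('wrist','w0.png');print(w['origin'],w['camera_matrix'][0])
print(proj(w,(444.3,-352,66)))
h=cv2.cvtColor(w['frame'],cv2.COLOR_RGB2HSV)
m=cv2.inRange(h,(5,150,90),(18,255,255))
N,L,st,c=cv2.connectedComponentsWithStats(m)
for i in range(1,N):
    if st[i,4]>300: print(st[i],c[i])
E
```

```text
[ 445.52891566 -352.12677339  187.55528049] [[-0.5366  0.8436  0.0169]
 [ 0.8438  0.5366  0.0055]
 [-0.0045  0.0172 -0.9998]] [ 0.04611458  0.35871045  0.71510812  1.78345118 -0.28014672  1.08951781
  1.42554858]
[ 397.57251774 -283.24557649  384.83426827] [357.1854932    0.         322.04627809]
[318.53259344 222.30793767]
[ 301  196   34   49 1175] [317.82553191 219.70723404]
```

View pics/w0.png

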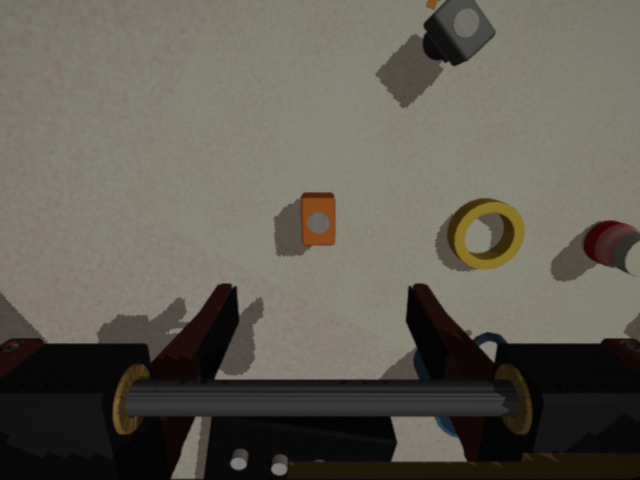

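Wrist view: the key's disc is at (318,223), and my estimate projects to (318.5,222.3), so they agree. The grip's sides are parallel to the jaws. I'll level the tool and descend.

Emit:
carry_out --pt "0.085 0.0007 -0.001 0 1 0.25 0" --pt "0.085 0 0 0.035 0 0 0" --pt "0.085 0 0 0.035 0 0 0" --pt "0.085 0 0 0.03 0 0 0" --pt "0.085 0 0 0 0 0 0"

```text
t: 3.37
tcp_pos: [447.6, -345.1, 86.2]
tcp_rot: [0.479, 0.878, 0.001, 0.0]
force: [-1.2, 1.3, -0.0]
gripper_width: 84.9
```

```bash
cat >> h.py <<'E'
def st():
    s=env.sense();M=R.from_quat(s['tcp_rot']).as_matrix()
    d=M.T@[0,0,-1]; 
    print('t',round(s['t'],2),'pos',s['tcp_pos'].round(2),'yaw(y)',np.arctan2(M[1,1],M[0,1]).round(4),'tiltfix deg',np.degrees([-d[1],d[0]]).round(2),'F',s['force'].round(2),'T',s['wrist_torque'].round(3),'g',round(s['gripper_width'],2))
    return s,M
E
python3 - <<'E'
from h import *
s,M=st();print((M.T@(np.array([444.3,-352,31])-s['tcp_pos'])).round(2))
E
```

```text
t 3.37 pos [ 447.64 -345.08   86.2 ] yaw(y) 0.5715 tiltfix deg [ 0.11 -0.02] F [-1.16  1.25 -0.05] T [-0.012  0.045  0.057] g 84.89
[-4.03 -6.65 55.19]
```

Emit:
carry_out --pt "0.085 -0.004 -0.0066 0 0 0 0" --pt "0.085 0 0 0.0 0 0 0" --pt "0.085 0 0 0.02 0 0 0" --pt "0.085 0 0 0.01 0 0 0" --pt "0.085 0 0 0 0 0 0"

```text
t: 3.78
tcp_pos: [448.0, -351.1, 61.7]
tcp_rot: [0.477, 0.879, 0.001, 0.003]
force: [-0.3, -0.2, 0.7]
gripper_width: 84.9
```

```bash
python3 - <<'E'
from h import *
s,M=st();print((M.T@(np.array([444.3,-352,31])-s['tcp_pos'])).round(2))
E
```

```text
t 3.78 pos [ 448.01 -351.11   61.71] yaw(y) 0.5767 tiltfix deg [0.28 0.2 ] F [-0.3  -0.24  0.72] T [-0.065  0.025  0.024] g 84.91
[ 1.38 -3.74 30.68]
```

Emit:
carry_out --pt "0.085 0.001 -0.004 0.015 0.3 0.2 0" --pt "0.085 0 0 0.012 0 0 0" --pt "0.085 0 0 0.003 0 0 0" --pt "0.085 0 0 0.0 0 0 0"

```text
t: 4.12
tcp_pos: [446.0, -353.8, 32.9]
tcp_rot: [0.477, 0.879, -0.0, 0.002]
force: [-0.0, 0.1, 0.6]
gripper_width: 84.7
```

```bash
python3 - <<'E'
from h import *
s,M=st();print((M.T@(np.array([444.3,-352,31])-s['tcp_pos'])).round(2))
E
```

```text
t 4.12 pos [ 446.04 -353.77   32.9 ] yaw(y) 0.5771 tiltfix deg [0.11 0.23] F [-0.03  0.1   0.64] T [-0.079  0.055  0.032] g 84.73
[ 2.44 -0.49  1.89]
```

Emit:
carry_out --pt "0.085 0.0024 -0.0005 0.002 0.1 0.2 0" --pt "0.02 0 0 0 0 0 0" --pt "0.02 0 0 0.0 0 0 0" --pt "0.02 0 0 0.0 0 0 0" --pt "0.02 0 0 0.0 0 0 0" --newtons 40

```text
t: 4.53
tcp_pos: [444.3, -352.3, 31.4]
tcp_rot: [0.477, 0.879, -0.0, 0.0]
force: [-0.2, -0.3, 0.0]
gripper_width: 61.6
```

Emit:
carry_out --pt "0.02 0 0 0 0 0 0" --pt "0.02 0 0 0.0 0 0 0" --pt "0.02 0 0 0.0 0 0 0" --pt "0.02 0 0 0.0 0 0 0"

```text
t: 4.87
tcp_pos: [444.8, -352.5, 32.1]
tcp_rot: [0.477, 0.879, -0.0, 0.001]
force: [0.2, -0.2, 0.8]
gripper_width: 35.2
```

```bash
python3 - <<'E'
from h import *
s,M=st();print((M.T@(np.array([444.3,-352,31])-s['tcp_pos'])).round(2))
E
```

```text
t 4.87 pos [ 444.77 -352.53   32.06] yaw(y) 0.5767 tiltfix deg [0.04 0.08] F [ 0.22 -0.2   0.83] T [-0.082  0.019 -0.023] g 35.16
[ 0.7  -0.11  1.06]
```

Emit:
carry_out --pt "0.02 0.0005 0 0.001 0 0 0" --pt "0.02 0 0 0.0 0 0 0" --pt "0.02 0 0 0.0 0 0 0" --pt "0.02 0 0 0.0 0 0 0"

```text
t: 5.2
tcp_pos: [443.0, -355.8, 33.3]
tcp_rot: [0.478, 0.878, -0.002, 0.002]
force: [0.9, -0.2, -0.6]
gripper_width: 20.2
```

```bash
python3 - <<'E'
from h import *
s,M=st()
E
```

```text
t 5.2 pos [ 443.01 -355.78   33.26] yaw(y) 0.5743 tiltfix deg [-0.06  0.3 ] F [ 0.88 -0.23 -0.56] T [-0.023  0.023 -0.013] g 20.2
```

The jaws closed to 20 mm, so the key isn't between the pads. I'll look.

```bash
python3 - <<'E'
from h import *
a=snap('top');b=snap('scene');w=snap('wrist')
A=cv2.resize(a['frame'][250:430,380:560],(380,380));B=cv2.resize(b['frame'][70:220,240:390],(380,380))
cv2.imwrite('pics/d0.png',np.hstack([A,B])[:,:,::-1])
E
```

```text
(no output)
```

View pics/d0.png

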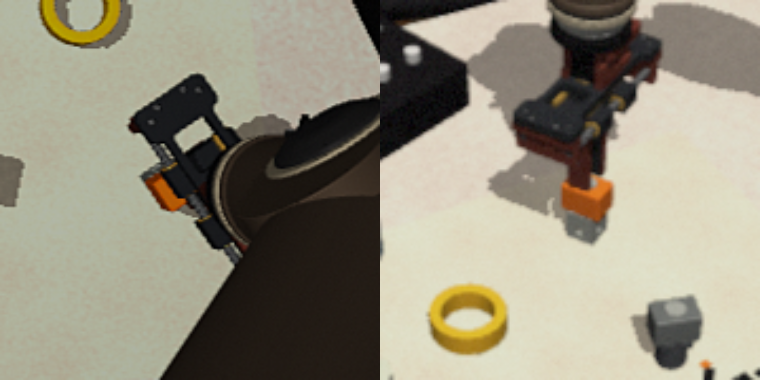

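```bash
python3 - <<'E'
from h import *
w=snap('wrist');s,M=st();P=s['tcp_pos']
im=w['frame'][:,:,::-1].copy()
for p,c in((P,(0,255,0)),(P-19*M[:,2],(255,255,0)),((444.3,-352,66),(0,0,255))):
    u=proj(w,p);print(u);cv2.circle(im,tuple(int(v) for v in u.round()),3,c,-1)
cv2.imwrite('pics/w1.png',cv2.resize(im[120:440,180:460],None,fx=1.8,fy=1.8,interpolation=cv2.INTER_CUBIC))
E
```

```text
t 5.4 pos [ 443.26 -355.1    32.84] yaw(y) 0.5751 tiltfix deg [-0.06  0.25] F [-0.25  0.33 -0.14] T [-0.068  0.05  -0.056] g 19.72
[322.06128525 274.76730051]
[322.098211  288.2532357]
[327.10014144 296.68408221]
```

View pics/w1.png

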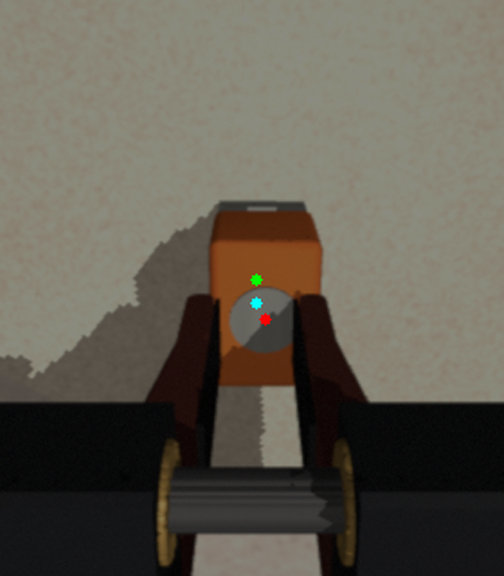

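```bash
python3 - <<'E'
from h import *
print(env.grasp_offset,[k for k in dir(env) if k[0]!='_'])
s,M=st();P=s['tcp_pos'];out=[]
for n,(x,y,r) in(('scene',(318,130,45)),('wrist',(320,290,60))):
    w=snap(n);k=400/(2*r)
    im=cv2.resize(w['frame'][y-r:y+r,x-r:x+r,::-1],(400,400),interpolation=cv2.INTER_CUBIC)
    for b,c in((0,(0,255,0)),(19,(255,255,0)),(40,(0,255,255)),(80,(255,0,255))):
        for side in(-10,10):
            u=(proj(w,P-b*M[:,2]+side*M[:,1])-[x-r,y-r])*k;cv2.circle(im,tuple(int(v) for v in u.round()),3,c,-1)
    out.append(im)
cv2.imwrite('pics/d1.png',np.hstack(out))
E
```

```text
18.700000000000003 ['IKError', 'grasp_offset', 'sense', 'sign_off', 'snapshot']
t 5.4 pos [ 443.26 -355.1    32.84] yaw(y) 0.5751 tiltfix deg [-0.06  0.25] F [-0.25  0.33 -0.14] T [-0.068  0.05  -0.056] g 19.72
```

View pics/d1.png

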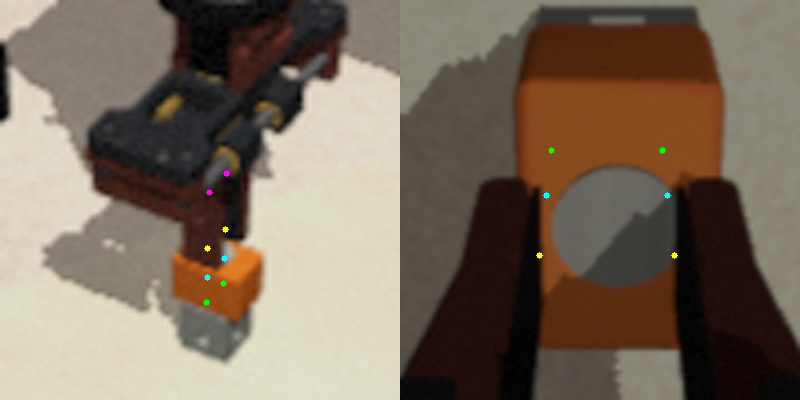

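The fingers physically end about 30 to 36 mm short of the reported TCP. Both views agree, and the key hasn't been touched. I'll open, re-centre, go lower by this measurement and watch the force.

Emit:
carry_out --pt "0.06 0.002 0.002 -0.002 0 0.2 0" --pt "0.06 0 0 0 0 0 0" --pt "0.06 0 0 0 0 0 0" --pt "0.06 0 0 0 0 0 0" --pt "0.06 0 0 0 0 0 0"

```text
t: 5.92
tcp_pos: [444.2, -351.3, 34.7]
tcp_rot: [0.477, 0.879, -0.0, -0.0]
force: [0.4, -0.2, -0.1]
gripper_width: 49.7
```

Emit:
carry_out --pt "0.06 0 0 0 0 0 0" --pt "0.06 0 0 0 0 0 0"

```text
t: 6.08
tcp_pos: [444.3, -351.3, 34.6]
tcp_rot: [0.477, 0.879, -0.0, -0.0]
force: [0.2, -0.2, -0.5]
gripper_width: 59.5
```

```bash
python3 - <<'E'
from h import *
s,M=st();print((M.T@(np.array([444.3,-352,3])-s['tcp_pos'])).round(2))
w=snap('wrist')
h=cv2.cvtColor(w['frame'],cv2.COLOR_RGB2HSV)
m=cv2.inRange(h,(5,150,60),(18,255,255));N,L,st_,c=cv2.connectedComponentsWithStats(m)
print(st_[1:][st_[1:,4]>300],c[1:][st_[1:,4]>300],[proj(w,(444.3+a*-.839+b*.544,-352+a*.544*-0+0,66)).round() for a,b in((0,0),)])
E
```

```text
t 6.08 pos [ 444.27 -351.32   34.64] yaw(y) 0.5763 tiltfix deg [-0.06 -0.  ] F [ 0.16 -0.25 -0.51] T [-0.056  0.01   0.004] g 59.49
[-0.59 -0.31 31.64]
[[ 290  241   61   96 4419]] [[319.70966282 285.42905635]] [array([321., 300.])]
```

Emit:
carry_out --pt "0.06 -0.0005 0 0.01 0 0 0" --pt "0.06 0 0 0.01 0 0 0" --pt "0.06 0 0 0.0 0 0 0"

```text
t: 6.38
tcp_pos: [444.9, -351.8, 13.1]
tcp_rot: [0.477, 0.879, -0.0, 0.0]
force: [0.1, -0.3, -0.7]
gripper_width: 59.9
```

```bash
python3 - <<'E'
from h import *
s,M=st();print((M.T@(np.array([444.3,-352,3])-s['tcp_pos'])).round(2))
E
```

```text
t 6.38 pos [ 444.91 -351.79   13.09] yaw(y) 0.5765 tiltfix deg [-0.02  0.04] F [ 0.06 -0.28 -0.71] T [ 0.02   0.039 -0.025] g 59.91
[ 0.16 -0.63 10.09]
```

Emit:
carry_out --pt "0.06 0 -0.0006 0.007 0 0 0" --pt "0.025 0 0 0 0 0 0" --pt "0.025 0 0 0.0 0 0 0" --pt "0.025 0 0 0 0 0 0" --pt "0.025 0 0 0 0 0 0"

```text
t: 6.8
tcp_pos: [443.0, -352.0, 3.5]
tcp_rot: [0.477, 0.879, -0.001, -0.001]
force: [0.1, -0.5, 0.5]
gripper_width: 37.1
```

Emit:
carry_out --pt "0.025 0 0 0 0 0 0" --pt "0.025 0 0 0 0 0 0" --pt "0.025 0 0 0 0 0 0"

```text
t: 7.05
tcp_pos: [443.1, -351.8, 3.7]
tcp_rot: [0.477, 0.879, -0.0, -0.001]
force: [-0.0, -0.3, -2.9]
gripper_width: 30.9
```

```bash
python3 - <<'E'
from h import *
s,M=st();w=snap('wrist')
im=w['frame'][220:420,220:420,::-1];im2=snap('scene')['frame'][85:175,275:365,::-1]
cv2.imwrite('pics/d2.png',np.hstack([cv2.resize(im,(400,400)),cv2.resize(im2,(400,400))]))
E
```

```text
t 7.05 pos [ 443.05 -351.81    3.65] yaw(y) 0.5758 tiltfix deg [-0.12 -0.1 ] F [-0.01 -0.29 -2.94] T [-0.07   0.035  0.004] g 30.9
```

View pics/d2.png

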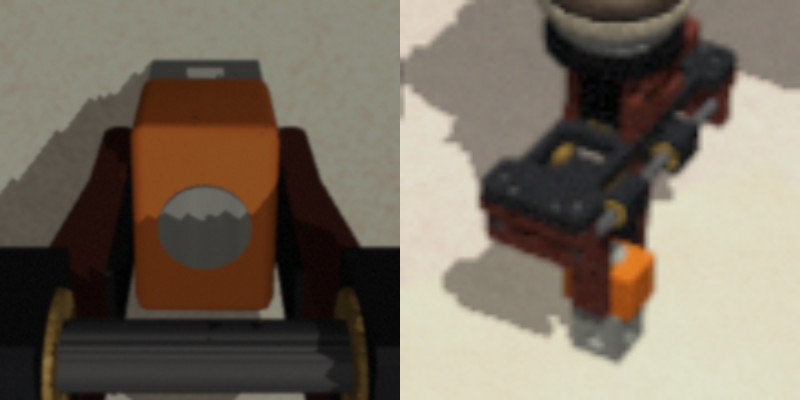

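The key is gripped at 30.9 mm with the pads low on its grip; reported TCP z = 3.65 corresponds to mouth z = 0. I'll lift, turn and carry it.

Emit:
carry_out --pt "0.02 0 0 -0.01 0 0 0" --pt "0.02 0 0 -0.03 0 0 0" --pt "0.02 0 0 -0.035 0 0 0" --pt "0.02 0 0 -0.035 0 0 0" --pt "0.02 0 0 -0.035 0 0 0"

```text
t: 7.57
tcp_pos: [438.1, -348.4, 148.2]
tcp_rot: [0.478, 0.878, -0.001, -0.01]
force: [0.9, -0.2, -2.3]
gripper_width: 31.2
```

Emit:
carry_out --pt "0.02 0 0 0 0 0 -7" --pt "0.02 0 0 0 0 0 -7" --pt "0.02 0 0 0 0 0 -7" --pt "0.02 0 0 0 0 0 -7" --pt "0.02 0 0 0 0 0 -7"

```text
t: 7.98
tcp_pos: [441.2, -352.3, 162.2]
tcp_rot: [0.186, 0.983, -0.001, -0.002]
force: [0.0, 0.7, -1.6]
gripper_width: 31.1
```

Emit:
carry_out --pt "0.02 0 0 0 0 0 -7" --pt "0.02 0 0 0 0 0 -6" --pt "0.02 0 0 0 0 0 0"

```text
t: 8.23
tcp_pos: [440.3, -352.8, 164.9]
tcp_rot: [0.067, 0.998, -0.001, -0.001]
force: [-0.4, 0.2, -2.5]
gripper_width: 31.4
```

```bash
python3 - <<'E'
from h import *
s,M=st();print((M.T@(np.array([492,152.4,150])-s['tcp_pos'])).round(2),s['q'].round(2))
E
```

```text
t 8.23 pos [ 440.28 -352.79  164.89] yaw(y) 1.4361 tiltfix deg [-0.14 -0.11] F [-0.41  0.19 -2.51] T [ 0.008  0.002 -0.052] g 31.36
[ 16.57 507.6   13.7 ] [ 0.19  0.35  0.51  1.8  -0.19  1.04  2.21]
```

Emit:
carry_out --pt "0.02 0.001 0.04 0 0 0 0" --pt "0.02 0.001 0.04 0 0 0 0" --pt "0.02 0.001 0.04 0 0 0 0" --pt "0.02 0.001 0.04 0 0 0 0" --pt "0.02 0.001 0.04 0 0 0 0"

```text
t: 8.65
tcp_pos: [461.0, -160.7, 166.4]
tcp_rot: [0.087, 0.996, -0.005, 0.0]
force: [0.9, -0.5, -2.0]
gripper_width: 31.3
```

Emit:
carry_out --pt "0.02 0.001 0.04 0 0 0 0" --pt "0.02 0.001 0.04 0 0 0 0" --pt "0.02 0.001 0.04 0 0 0 0" --pt "0.02 0.001 0.04 0 0 0 0" --pt "0.02 0.001 0.04 0 0 0 0"

```text
t: 9.07
tcp_pos: [491.5, 44.9, 167.8]
tcp_rot: [0.1, 0.995, -0.004, 0.002]
force: [0.3, -1.7, -1.6]
gripper_width: 31.1
```

```bash
python3 - <<'E'
from h import *
s,M=st();print((M.T@(np.array([492,152.4,120])-s['tcp_pos'])).round(2),s['q'].round(2))
E
```

```text
t 9.07 pos [491.52  44.93 167.82] yaw(y) 1.3701 tiltfix deg [-0.47  0.27] F [ 0.34 -1.65 -1.64] T [-0.001 -0.052 -0.041] g 31.12
[ 21.18 105.8   46.85] [-0.47  0.21  0.32  1.95 -0.06  0.99  1.25]
```

Emit:
carry_out --pt "0.02 0.007 0.035 0.01 -0.4 0.2 -1.5" --pt "0.02 0.007 0.035 0.01 0 0 -1.4" --pt "0.02 0.006 0.03 0.01 0 0 0" --pt "0.02 0 0 0.01 0 0 0" --pt "0.02 0 0 0 0 0 0"

```text
t: 9.48
tcp_pos: [489.9, 162.4, 128.9]
tcp_rot: [0.078, 0.997, 0.002, 0.003]
force: [-1.0, -1.3, -3.0]
gripper_width: 31.5
```

```bash
python3 - <<'E'
from h import *
s,M=st();print((M.T@(np.array([492,152.4,95])-s['tcp_pos'])).round(2),s['q'].round(2))
a=snap('scene');w=snap('wrist')
A=cv2.resize(a['frame'][230:340,360:470],(400,400),interpolation=cv2.INTER_CUBIC);B=cv2.resize(w['frame'][100:420,160:480],(400,400))
cv2.imwrite('pics/e0.png',np.hstack([A,B])[:,:,::-1])
E
```

```text
t 9.48 pos [489.88 162.41 128.92] yaw(y) 1.4145 tiltfix deg [0.22 0.28] F [-0.98 -1.31 -2.96] T [-0.054  0.079  0.025] g 31.53
[-3.49 -9.69 33.9 ] [-0.61  0.29  0.24  1.95 -0.09  0.91  1.09]
```

View pics/e0.png

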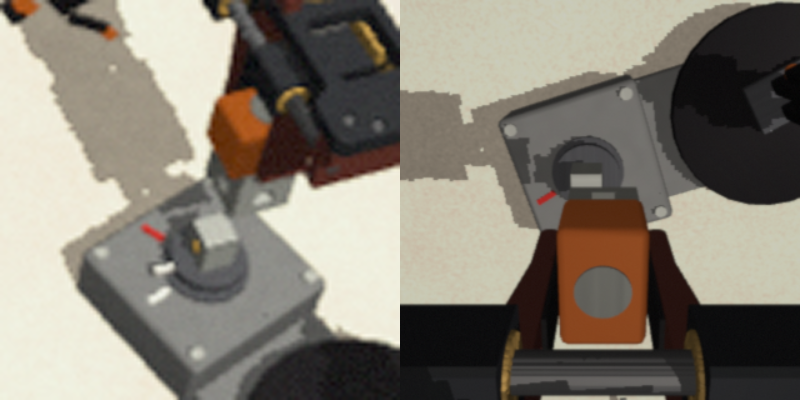

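The scene view shows the key up and to the right of the drive. In the wrist view the drive's edge runs parallel to the key's, and the housing screws are at crop (110,130), (227,92), (260,211). I'll compute the relative offset from them.

```bash
python3 - <<'E'
from h import *
w=snap('wrist');s,M=st();P=s['tcp_pos']
f=w['frame']
g=cv2.cvtColor(f,cv2.COLOR_RGB2GRAY)
W=lambda x,y:np.array([160+x/1.25-.1,100+y/1.25-.1])
def fine(p):
    x,y=p.round().astype(int);q=g[y-5:y+6,x-5:x+6].astype(float);t=np.clip(q-np.median(q)-12,0,None);Y,X=np.mgrid[-5:6,-5:6]
    return np.array([x+(t*X).sum()/t.sum(),y+(t*Y).sum()/t.sum()])
sc=[on(w,fine(W(*p)),40) for p in((110,130),(227,92),(260,211))]
print(np.round(sc,1),'centre',(sc[0]+sc[2])/2,'axis',[np.arctan2(*(sc[i]-sc[j])[[1,0]]).round(3) for i,j in((0,1),(1,2))])
h=cv2.cvtColor(f,cv2.COLOR_RGB2HSV);m=cv2.inRange(h,(3,120,40),(20,255,255))
N,L,q,c=cv2.connectedComponentsWithStats(m);i=1+np.argmax(q[1:,4]*(abs(c[1:,0]-320)<60))
x,y,ww,hh,_=q[i];sub=(L[y:y+hh,x:x+ww]==0);N2,L2,q2,c2=cv2.connectedComponentsWithStats(sub.astype(np.uint8))
for j in range(1,N2):
    if q2[j,4]>200:
        u=c2[j]+[x,y];kt=on(w,u,P[2]-3.65+66);print('disc',u,q2[j],kt,'rel TCP in tool',(M.T@(kt-P)).round(2))
# same-camera check with top cam
a=snap('top');print(M.T@[1,0,0])
print('proj of drive top',proj(w,(492,152.4,76)))
E
```

```text
t 9.63 pos [491.47 160.81 130.88] yaw(y) 1.4129 tiltfix deg [0.31 0.42] F [ 0.68 -0.34 -2.77] T [ 0.002 -0.006 -0.046] g 31.03
[[456.6 105.9  40. ]
 [445.2 183.1  40. ]
 [531.6 197.7  40. ]] centre [494.09173661 151.79010917  40.        ] axis [np.float64(-1.425), np.float64(-2.974)]
disc [270.36566849 457.45761282] [   0    0  246   23 2371] [556.03583939 124.8233768  193.2303542 ] rel TCP in tool [-69.88 -25.05 -61.98]
disc [531.12295082 461.04098361] [371   0  18  24 244] [579.45758847 251.84788332 193.2303542 ] rel TCP in tool [-73.03 104.08 -61.26]
[-0.98752662  0.15724537  0.00806664]
proj of drive top [310.10318995 249.32629411]
```

Emit:
carry_out --pt "0.02 -0.0014 -0.009 0 0.3 0.4 0" --pt "0.02 0 0 0.015 0 0 0" --pt "0.02 0 0 0.012 0 0 0" --pt "0.02 0 0 0 0 0 0" --newtons 45

```text
t: 10.02
tcp_pos: [494.9, 144.1, 107.1]
tcp_rot: [0.085, 0.996, 0.0, 0.003]
force: [-0.9, 0.0, -2.5]
gripper_width: 31.0
```

```bash
cat >> h.py <<'E'
def go(x,y,z):
    s,M=st();print('tool shift to go',(M.T@(np.array([x,y,z])-s['tcp_pos'])).round(2),'mouth z',round(s['tcp_pos'][2]-3.65,2))
E
python3 -c "
from h import *
go(491.5,151.6,82)"
```

```text
t 10.02 pos [494.94 144.11 107.15] yaw(y) 1.4013 tiltfix deg [0.07 0.3 ] F [-0.87  0.05 -2.52] T [ 0.037  0.048 -0.034] g 31.03
tool shift to go [ 4.78  6.77 25.13] mouth z 103.5
```

Emit:
carry_out --pt "0.02 0.002 0.003 0.005 0 0.3 -0.5" --pt "0.02 0.001 0.002 0.005 0 0 0" --pt "0.02 0.0005 0.0005 0.004 0 0 0" --pt "0.02 0 0 0 0 0 0" --pt "0.02 0 0 0 0 0 0"

```text
t: 10.43
tcp_pos: [494.1, 146.9, 94.5]
tcp_rot: [0.083, 0.997, 0.001, 0.001]
force: [0.3, 0.7, -2.0]
gripper_width: 31.5
```

```bash
python3 -c "
from h import *
go(491.5,151.6,82)"
```

```text
t 10.43 pos [494.08 146.94  94.46] yaw(y) 1.4042 tiltfix deg [0.09 0.09] F [ 0.29  0.69 -1.96] T [-0.024 -0.028  0.024] g 31.49
tool shift to go [ 3.34  4.15 12.46] mouth z 90.81
```

Emit:
carry_out --pt "0.02 0.0035 0.004 0.003 0 0.1 -0.5" --pt "0.02 0.001 0.001 0.002 0 0 0" --pt "0.02 0 0 0 0 0 0" --pt "0.02 0 0 0 0 0 0"

```text
t: 10.77
tcp_pos: [490.3, 153.9, 89.6]
tcp_rot: [0.078, 0.997, 0.001, 0.0]
force: [-0.6, 0.7, -3.1]
gripper_width: 31.0
```

```bash
python3 -c "
from h import *
go(491.5,151.6,82)"
```

```text
t 10.77 pos [490.27 153.91  89.57] yaw(y) 1.4149 tiltfix deg [0.13 0.02] F [-0.57  0.72 -3.07] T [-0.001 -0.026 -0.006] g 31.04
tool shift to go [-1.57 -2.1   7.57] mouth z 85.92
```

Emit:
carry_out --pt "0.02 -0.0012 -0.0016 0.001 0 0 0" --pt "0.02 0 0 0 0 0 0" --pt "0.02 0 0 0 0 0 0" --pt "0.02 0 0 0 0 0 0"

```text
t: 11.1
tcp_pos: [491.4, 152.1, 88.7]
tcp_rot: [0.078, 0.997, 0.001, 0.0]
force: [0.1, -0.0, -3.0]
gripper_width: 31.2
```

```bash
python3 -c "
from h import *
go(491.5,151.6,82)"
```

```text
t 11.1 pos [491.42 152.12  88.65] yaw(y) 1.4154 tiltfix deg [0.13 0.04] F [ 0.05 -0.03 -2.95] T [ 0.02  -0.007  0.014] g 31.18
tool shift to go [-0.16 -0.52  6.65] mouth z 85.0
```

Emit:
carry_out --pt "0.02 0 0 0 0 0 0"

```text
t: 11.18
tcp_pos: [491.5, 152.0, 88.7]
tcp_rot: [0.078, 0.997, 0.001, 0.0]
force: [-0.3, 0.9, -2.2]
gripper_width: 31.1
```

```bash
python3 -c "
from h import *
go(491.5,151.6,82)"
```

```text
t 11.18 pos [491.5  152.03  88.69] yaw(y) 1.4152 tiltfix deg [0.13 0.04] F [-0.3   0.94 -2.22] T [ 0.056 -0.036  0.026] g 31.09
tool shift to go [-0.07 -0.44  6.69] mouth z 85.04
```

Emit:
carry_out --pt "0.02 0 -0.0004 0.002 0.1 0 0" --pt "0.02 0 0 0.002 0 0 0" --pt "0.02 0 0 0.002 0 0 0" --pt "0.02 0 0 0 0 0 0"

```text
t: 11.52
tcp_pos: [491.6, 151.5, 82.2]
tcp_rot: [0.078, 0.997, 0.0, 0.001]
force: [0.4, -0.0, -2.5]
gripper_width: 30.9
```

Emit:
carry_out --pt "0.02 0 0 0.002 0 0 0" --pt "0.02 0 0 0.002 0 0 0" --pt "0.02 0 0 0 0 0 0"

```text
t: 11.77
tcp_pos: [491.8, 151.9, 77.9]
tcp_rot: [0.078, 0.997, 0.001, 0.001]
force: [-0.3, 0.1, -1.5]
gripper_width: 31.1
```

```bash
python3 -c "
from h import *
go(491.5,151.6,79)"
```

```text
t 11.77 pos [491.84 151.95  77.9 ] yaw(y) 1.415 tiltfix deg [0.07 0.08] F [-0.3   0.1  -1.48] T [ 0.158 -0.042  0.024] g 31.09
tool shift to go [ 0.28 -0.39 -1.1 ] mouth z 74.25
```

Emit:
carry_out --pt "0.02 0 0 0.001 0 0 0" --pt "0.02 0 0 0.001 0 0 0" --pt "0.02 0 0 0 0 0 0"

```text
t: 12.02
tcp_pos: [491.9, 152.1, 75.6]
tcp_rot: [0.078, 0.997, 0.001, 0.001]
force: [-0.6, 0.7, -2.7]
gripper_width: 30.9
```

```bash
python3 -c "
from h import *
go(491.5,151.6,79)"
```

```text
t 12.02 pos [491.89 152.11  75.63] yaw(y) 1.4153 tiltfix deg [0.07 0.08] F [-0.63  0.69 -2.74] T [ 0.101 -0.06   0.022] g 30.87
tool shift to go [ 0.31 -0.56 -3.37] mouth z 71.98
```

No axial force with the mouth 4 mm below the drive top, so it appears to be slipping over. I'll continue down gently.

Emit:
carry_out --pt "0.02 0 0 0.0015 0 0 0" --pt "0.02 0 0 0.0015 0 0 0" --pt "0.02 0 0 0 0 0 0"

```text
t: 12.27
tcp_pos: [491.9, 152.1, 72.3]
tcp_rot: [0.078, 0.997, 0.001, 0.001]
force: [-0.0, -0.3, -2.2]
gripper_width: 31.1
```

```bash
python3 -c "
from h import *
go(491.9,152.1,66)"
```

```text
t 12.27 pos [491.93 152.09  72.32] yaw(y) 1.4152 tiltfix deg [0.08 0.09] F [-0.04 -0.28 -2.23] T [ 0.131 -0.046 -0.006] g 31.1
tool shift to go [ 0.04 -0.01  6.32] mouth z 68.67
```

Emit:
carry_out --pt "0.02 0 0 0.0015 0 0 0" --pt "0.02 0 0 0.001 0 0 0" --pt "0.02 0 0 0 0 0 0"

```text
t: 12.52
tcp_pos: [492.0, 152.1, 69.5]
tcp_rot: [0.078, 0.997, 0.001, 0.001]
force: [0.3, 0.8, -2.5]
gripper_width: 31.2
```

Emit:
carry_out --pt "0.02 0 0 0.001 0 0 0" --pt "0.02 0 0 0 0 0 0"

```text
t: 12.68
tcp_pos: [492.2, 152.1, 68.5]
tcp_rot: [0.078, 0.997, 0.001, 0.001]
force: [0.2, 0.4, -3.5]
gripper_width: 31.0
```

```bash
python3 -c "
from h import *
go(491.9,152.1,66)"
```

```text
t 12.68 pos [492.22 152.06  68.53] yaw(y) 1.4151 tiltfix deg [0.08 0.11] F [ 0.22  0.43 -3.48] T [ 0.107 -0.024  0.   ] g 31.03
tool shift to go [ 0.33 -0.02  2.53] mouth z 64.88
```

Mouth at 64.9, so the ball is next. I'll press in 1 mm steps and read the force each time.

Emit:
carry_out --pt "0.02 0 0 0.001 0 0 0" --pt "0.02 0 0 0.001 0 0 0"

```text
t: 12.85
tcp_pos: [492.3, 152.2, 66.8]
tcp_rot: [0.078, 0.997, 0.001, 0.001]
force: [-0.8, 0.1, 2.8]
gripper_width: 31.2
```

Emit:
carry_out --pt "0.02 0 0 0.001 0 0 0"

```text
t: 12.93
tcp_pos: [492.3, 152.2, 66.0]
tcp_rot: [0.078, 0.997, 0.001, 0.001]
force: [-1.8, -0.4, 3.3]
gripper_width: 31.3
```

Emit:
carry_out --pt "0.02 0 0 0.001 0 0 0"

```text
t: 13.02
tcp_pos: [492.3, 152.3, 65.3]
tcp_rot: [0.078, 0.997, 0.001, 0.001]
force: [-2.1, 0.9, 4.5]
gripper_width: 31.3
```

```bash
python3 -c "
from h import *
go(491.9,152.1,66)"
```

```text
t 13.02 pos [492.32 152.27  65.28] yaw(y) 1.4153 tiltfix deg [0.12 0.13] F [-2.1   0.9   4.47] T [-0.008  0.502  0.012] g 31.31
tool shift to go [ 0.39 -0.23 -0.72] mouth z 61.63
```

Emit:
carry_out --pt "0.02 0 0 0.001 0 0 0"

```text
t: 13.1
tcp_pos: [492.3, 152.3, 64.5]
tcp_rot: [0.078, 0.997, 0.001, 0.001]
force: [-2.4, -0.0, 5.1]
gripper_width: 30.9
```

Emit:
carry_out --pt "0.02 0 0 0.001 0 0 0"

```text
t: 13.18
tcp_pos: [492.4, 152.4, 63.8]
tcp_rot: [0.078, 0.997, 0.001, 0.001]
force: [-2.4, 0.5, 6.6]
gripper_width: 31.2
```

```bash
python3 -c "
from h import *
go(491.9,152.1,66)"
```

```text
t 13.18 pos [492.39 152.36  63.76] yaw(y) 1.4153 tiltfix deg [0.14 0.13] F [-2.45  0.48  6.62] T [-0.059  0.636  0.055] g 31.24
tool shift to go [ 0.44 -0.32 -2.24] mouth z 60.11
```

Emit:
carry_out --pt "0.02 0 0 0.001 0 0 0"

```text
t: 13.27
tcp_pos: [492.4, 152.4, 63.0]
tcp_rot: [0.078, 0.997, 0.001, 0.001]
force: [-2.2, 0.1, 6.0]
gripper_width: 30.8
```

Emit:
carry_out --pt "0.02 0 0 0.001 0 0 0"

```text
t: 13.35
tcp_pos: [492.4, 152.5, 62.3]
tcp_rot: [0.078, 0.997, 0.001, 0.001]
force: [-2.7, 0.5, 5.8]
gripper_width: 31.3
```

Emit:
carry_out --pt "0.02 0 0 0.001 0 0 0" --pt "0.02 0 0 0.001 0 0 0"

```text
t: 13.52
tcp_pos: [492.4, 152.7, 60.9]
tcp_rot: [0.078, 0.997, 0.002, 0.001]
force: [-2.6, -0.3, 7.4]
gripper_width: 31.2
```

Emit:
carry_out --pt "0.02 0 0 0.001 0 0 0"

```text
t: 13.6
tcp_pos: [492.4, 152.7, 60.2]
tcp_rot: [0.078, 0.997, 0.002, 0.001]
force: [-1.9, -0.4, 6.2]
gripper_width: 31.3
```

Emit:
carry_out --pt "0.02 0 0 0.001 0 0 0"

```text
t: 13.68
tcp_pos: [492.3, 152.8, 59.4]
tcp_rot: [0.078, 0.997, 0.002, 0.001]
force: [0.1, 0.5, 0.2]
gripper_width: 31.2
```

```bash
python3 -c "
from h import *
go(491.9,152.1,66)"
```

```text
t 13.68 pos [492.34 152.82  59.4 ] yaw(y) 1.4154 tiltfix deg [0.23 0.13] F [0.11 0.54 0.19] T [0.17  0.151 0.028] g 31.18
tool shift to go [ 0.31 -0.76 -6.61] mouth z 55.75
```

The force dropped from 7.4 N to 0.2 N: the ball is clicking in. I'll continue to the shoulder.

Emit:
carry_out --pt "0.02 0 0 0.001 0 0 0"

```text
t: 13.77
tcp_pos: [492.3, 152.8, 58.2]
tcp_rot: [0.078, 0.997, 0.002, 0.001]
force: [0.8, -0.2, -2.4]
gripper_width: 31.5
```

Emit:
carry_out --pt "0.02 0 0 0.001 0 0 0"

```text
t: 13.85
tcp_pos: [492.2, 152.7, 56.8]
tcp_rot: [0.078, 0.997, 0.002, 0.001]
force: [0.5, -0.2, -2.5]
gripper_width: 30.8
```

Emit:
carry_out --pt "0.02 0 0 0.001 0 0 0"

```text
t: 13.93
tcp_pos: [492.1, 152.6, 55.4]
tcp_rot: [0.078, 0.997, 0.002, 0.001]
force: [-0.7, 0.7, 0.2]
gripper_width: 31.4
```

Emit:
carry_out --pt "0.02 0 0 0.001 0 0 0"

```text
t: 14.02
tcp_pos: [492.2, 152.6, 54.3]
tcp_rot: [0.078, 0.997, 0.002, 0.001]
force: [-0.8, -0.1, 3.7]
gripper_width: 31.3
```

```bash
python3 -c "
from h import *
go(491.9,152.1,66)"
```

```text
t 14.02 pos [492.16 152.57  54.29] yaw(y) 1.4153 tiltfix deg [0.19 0.12] F [-0.77 -0.11  3.7 ] T [-0.03   0.375 -0.02 ] g 31.3
tool shift to go [  0.16  -0.46 -11.72] mouth z 50.64
```

Seated on the shoulder (mouth at 50.6, net press about 6 N, spindle down about 1.3 mm). I'll hold, then turn clockwise.

Emit:
carry_out --pt "0.02 0 0 0.0005 0 0 0" --pt "0.02 0 0 0 0 0 0" --pt "0.02 0 0 0 0 0 0" --pt "0.02 0 0 0 0 0 0" --newtons 55

```text
t: 14.35
tcp_pos: [492.2, 152.6, 54.3]
tcp_rot: [0.078, 0.997, 0.002, 0.001]
force: [-2.0, -0.9, 3.3]
gripper_width: 31.1
```

Emit:
carry_out --pt "0.02 0 0 0 0 0 4" --pt "0.02 0 0 0 0 0 4" --pt "0.02 0 0 0 0 0 4"

```text
t: 14.6
tcp_pos: [491.6, 152.8, 54.5]
tcp_rot: [0.183, 0.983, 0.002, 0.0]
force: [-1.6, -0.6, 2.9]
gripper_width: 31.0
```

```bash
python3 -c "
from h import *
go(492.2,152.6,54.3)"
```

```text
t 14.6 pos [491.63 152.84  54.53] yaw(y) 1.2019 tiltfix deg [0.23 0.01] F [-1.63 -0.57  2.94] T [-0.281  0.304  0.253] g 31.03
tool shift to go [-0.62 -0.02  0.23] mouth z 50.88
```

Emit:
carry_out --pt "0.02 0 0 0 0 0 5" --pt "0.02 -0.0003 0 0 0 0 5" --pt "0.02 0 0 0 0 0 5" --pt "0.02 0 0 0 0 0 5" --pt "0.02 0 0 0 0 0 5"

```text
t: 15.02
tcp_pos: [491.5, 152.7, 54.7]
tcp_rot: [0.4, 0.917, 0.002, 0.0]
force: [-1.0, -0.6, 2.5]
gripper_width: 31.1
```

```bash
python3 -c "
from h import *
go(492.2,152.6,54.3)"
```

```text
t 15.02 pos [491.52 152.74  54.7 ] yaw(y) 0.7484 tiltfix deg [ 0.18 -0.07] F [-0.99 -0.56  2.52] T [-0.218  0.411  0.311] g 31.06
tool shift to go [-0.57  0.4   0.4 ] mouth z 51.05
```

Emit:
carry_out --pt "0.02 0 0 0.0003 0 0 5" --pt "0.02 0 0 0 0 0 5" --pt "0.02 0 0 0 0 0 4"

```text
t: 15.27
tcp_pos: [491.5, 152.8, 54.6]
tcp_rot: [0.513, 0.858, 0.002, 0.0]
force: [-2.6, 0.2, 3.7]
gripper_width: 30.7
```

```bash
python3 -c "
from h import *
go(492.2,152.6,54.3)"
```

```text
t 15.27 pos [491.49 152.76  54.55] yaw(y) 0.4928 tiltfix deg [ 0.16 -0.08] F [-2.58  0.19  3.74] T [-0.154  0.447  0.187] g 30.68
tool shift to go [-0.48  0.55  0.26] mouth z 50.9
```

Emit:
carry_out --pt "0.02 0 0 0 0 0 3" --pt "0.02 0 0 0 0 0 3"

```text
t: 15.43
tcp_pos: [491.4, 152.7, 54.6]
tcp_rot: [0.56, 0.829, 0.001, 0.0]
force: [-1.4, -0.6, 2.4]
gripper_width: 31.4
```

```bash
python3 -c "
from h import *
go(492.2,152.6,54.3)"
```

```text
t 15.43 pos [491.41 152.75  54.6 ] yaw(y) 0.3829 tiltfix deg [ 0.14 -0.07] F [-1.35 -0.63  2.37] T [-0.187  0.403  0.258] g 31.36
tool shift to go [-0.43  0.68  0.3 ] mouth z 50.95
```

Emit:
carry_out --pt "0.02 0 0 0 0 0 3"

```text
t: 15.52
tcp_pos: [491.4, 152.7, 54.6]
tcp_rot: [0.582, 0.813, 0.001, 0.0]
force: [-0.8, -0.4, 3.1]
gripper_width: 30.7
```

```bash
python3 -c "
from h import *
st()"
```

```text
t 15.52 pos [491.42 152.73  54.64] yaw(y) 0.3285 tiltfix deg [ 0.14 -0.06] F [-0.79 -0.41  3.06] T [-0.13   0.447  0.244] g 30.74
```

Emit:
carry_out --pt "0.02 0 0 0 0 0 2"

```text
t: 15.6
tcp_pos: [491.4, 152.8, 54.7]
tcp_rot: [0.597, 0.802, 0.001, 0.0]
force: [-0.7, 0.0, 2.7]
gripper_width: 31.3
```

```bash
python3 -c "
from h import *
st()"
```

```text
t 15.6 pos [491.44 152.79  54.67] yaw(y) 0.2919 tiltfix deg [ 0.14 -0.05] F [-0.7   0.04  2.69] T [-0.202  0.418  0.609] g 31.29
```

Torque rose to 0.61 N m, so that is the stop. I'll hold briefly, back off within the play, ease the press and look before letting go.

Emit:
carry_out --pt "0.02 0 0 0 0 0 0.5" --pt "0.02 0 0 0 0 0 0" --pt "0.02 0 0 0 0 0 -3" --pt "0.02 0 0 0 0 0 0"

```text
t: 15.93
tcp_pos: [491.4, 152.8, 54.6]
tcp_rot: [0.577, 0.817, 0.001, 0.001]
force: [-1.0, -0.6, 2.3]
gripper_width: 30.9
```

```bash
python3 - <<'E'
from h import *
st()
a=snap('top');w=snap('wrist')
A=cv2.resize(a['frame'][270:350,160:240],(400,400),interpolation=cv2.INTER_CUBIC);B=cv2.resize(w['frame'][120:400,180:460],(400,400))
cv2.imwrite('pics/f0.png',np.hstack([A,B])[:,:,::-1])
E
```

```text
t 15.93 pos [491.44 152.82  54.64] yaw(y) 0.3406 tiltfix deg [0.14 0.03] F [-0.96 -0.6   2.29] T [-0.153  0.295  0.059] g 30.93
```

View pics/f0.png

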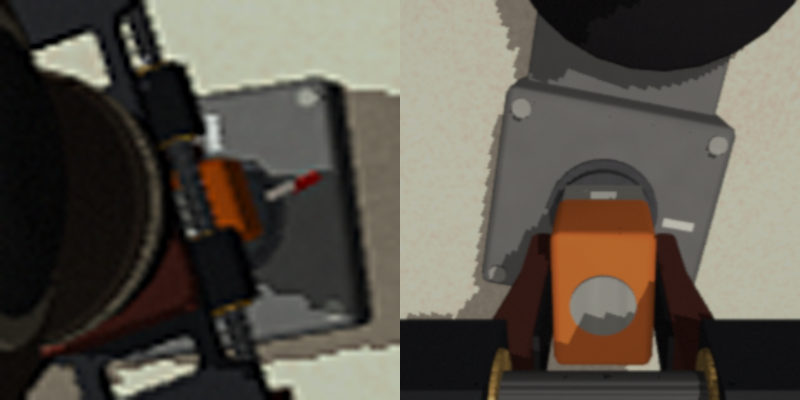

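The pointer meets the red mark (left crop, about (305,183)). I'll ease the press and release.

Emit:
carry_out --pt "0.02 0 0 -0.0006 0 0 -1" --pt "0.02 0 0 0 0 0 0"

```text
t: 16.2
tcp_pos: [491.5, 152.9, 55.2]
tcp_rot: [0.572, 0.82, 0.001, 0.001]
force: [-0.2, -0.7, 1.9]
gripper_width: 31.1
```

```bash
python3 -c "
from h import *
st()"
```

```text
t 16.2 pos [491.51 152.87  55.22] yaw(y) 0.3533 tiltfix deg [ 0.15 -0.  ] F [-0.17 -0.67  1.89] T [-0.071  0.26   0.   ] g 31.05
```

Emit:
carry_out --pt "0.055 0 0 0 0 0 0" --pt "0.055 0 0 0 0 0 0" --pt "0.055 0 0 0 0 0 0" --pt "0.055 0 0 0 0 0 0" --pt "0.055 0 0 0 0 0 0"

```text
t: 16.62
tcp_pos: [492.3, 152.7, 55.0]
tcp_rot: [0.573, 0.82, 0.001, 0.001]
force: [0.8, 0.2, -0.6]
gripper_width: 54.7
```

Emit:
carry_out --pt "0.055 0 0 0 0 0 0" --pt "0.055 0 0 0 0 0 0"

```text
t: 16.78
tcp_pos: [492.4, 152.7, 54.9]
tcp_rot: [0.573, 0.82, 0.001, 0.001]
force: [0.0, 0.6, -1.2]
gripper_width: 54.7
```

```bash
python3 -c "
from h import *
st()"
```

```text
t 16.78 pos [492.36 152.67  54.95] yaw(y) 0.3513 tiltfix deg [0.23 0.04] F [ 0.04  0.55 -1.24] T [-0.056  0.059  0.012] g 54.7
```

Emit:
carry_out --pt "0.055 0 0 -0.01 0 0 0" --pt "0.055 0 0 -0.015 0 0 0" --pt "0.055 0 0 -0.02 0 0 0" --pt "0.055 0 0 -0.03 0 0 0" --pt "0.055 0 0 -0.03 0 0 0"

```text
t: 17.2
tcp_pos: [487.9, 150.4, 160.1]
tcp_rot: [0.573, 0.819, -0.004, -0.001]
force: [0.9, 0.4, -0.1]
gripper_width: 54.7
```

Emit:
carry_out --pt "0.055 0 0 -0.03 0 0 0" --pt "0.055 0.02 -0.02 -0.02 0 0 0" --pt "0.055 0.02 -0.025 0 0 0 0" --pt "0.055 0.02 -0.025 0 0 0 0" --pt "0.055 0.01 -0.01 0 0 0 0"

```text
t: 17.62
tcp_pos: [392.8, 187.9, 222.8]
tcp_rot: [0.577, 0.817, 0.002, 0.003]
force: [0.9, -1.1, -1.5]
gripper_width: 55.2
```

```bash
python3 - <<'E'
from h import *
st()
a=snap('scene');w=snap('wrist')
A=cv2.resize(a['frame'][230:390,350:510],(400,400),interpolation=cv2.INTER_CUBIC);B=cv2.resize(w['frame'],(533,400))[:,60:460]
cv2.imwrite('pics/g0.png',np.hstack([A,B])[:,:,::-1])
h=cv2.cvtColor(a['frame'],cv2.COLOR_RGB2HSV);m=cv2.inRange(h,(5,150,120),(18,255,255))
N,L,q,c=cv2.connectedComponentsWithStats(m);print(q[1:][q[1:,4]>60],c[1:][q[1:,4]>60])
print('expected top centre px if home',proj(a,(492.2,152,118)),'5 mm higher',proj(a,(492.2,152,123)))
E
```

```text
t 17.62 pos [392.76 187.94 222.77] yaw(y) 0.3403 tiltfix deg [0.38 0.19] F [ 0.89 -1.08 -1.52] T [-0.066  0.032  0.006] g 55.21
[[   0    0  187   48  711]
 [ 193    0   49   79 2121]
 [  73   34   32    9   84]
 [ 138   34   37   16  152]
 [ 158   43   36   14   81]
 [  28   54   58   22  220]
 [ 145   54   53   16  211]
 [  50   73   33    9   69]
 [  35   77   70   18  238]
 [   0  130   83   24  278]
 [  66  151   24   11   65]
 [  72  167   24    9   62]
 [ 408  271   29   30  440]] [[ 92.80309423  25.84388186]
 [215.82791136  30.77699198]
 [ 88.8452381   38.25      ]
 [157.64473684  41.43421053]
 [177.95061728  50.7654321 ]
 [ 53.8         63.82272727]
 [172.95260664  61.66350711]
 [ 67.50724638  76.4057971 ]
 [ 67.38655462  86.2394958 ]
 [ 40.13309353 141.57553957]
 [ 79.47692308 155.03076923]
 [ 85.38709677 171.11290323]
 [421.03863636 286.18863636]]
expected top centre px if home [422.98825134 279.95041918] 5 mm higher [423.45274914 278.39795341]
```

View pics/g0.png

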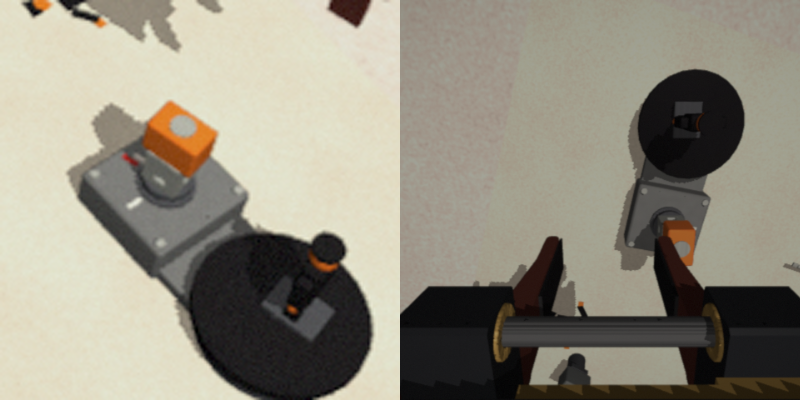

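The key is upright on the drive. Its top disc is at (422.8,280.4) against (423.0,280.0) expected when home, the pointer is at the red mark and the puppet is standing. I'll let the arm settle and hand in.

Emit:
carry_out --pt "0.055 0 0 0 0 0 0" --pt "0.055 0 0 0 0 0 0" --pt "0.055 0 0 0 0 0 0" --pt "0.055 0 0 0 0 0 0"

```text
t: 18.05
tcp_pos: [396.2, 187.0, 224.0]
tcp_rot: [0.577, 0.817, 0.003, 0.004]
force: [1.1, 0.1, 0.7]
gripper_width: 54.9
```

```bash
python3 -c "
from h import *
s,M=st();print(abs(s['joint_vel']).max());print(env.sign_off())"
```

```text
t 18.05 pos [396.23 186.97 223.95] yaw(y) 0.3403 tiltfix deg [0.53 0.18] F [1.13 0.08 0.66] T [ 0.005  0.008 -0.033] g 54.93
0.014396615100865078
the job is handed in; nothing more can be done
None
```

The key is seated on the drive, turned to the stop and released. I handed the job in at about 18 s; no verdict was reported.

- **Pressing home:** The socket slipped over the square on the first try. Pushing past the ball took about 10 N. The force then fell to nothing as the ball clicked, and the mouth met the shoulder. Net press stayed at about 10 N, so I estimate the spindle went down no more than about 2.5 mm of its 5.5 mm.
- **Turning:** Drag was about 0.25 N m, rising to 0.6 N m at the stop. I then eased back within the play before letting go.
- **Last checks:**
  - The top of the key was within 1 pixel of its expected home position. That view separates heights poorly (5 mm is about 1.6 pixels), so the force readings are the better sign that it is home.
  - The pointer met the red mark, with the key's flat about 0.05 rad off the mark by my estimate.
  - The puppet was standing, and the arm was clear and nearly still.
- **What disagreed:**
  - The fingertips end about 30–36 mm short of the reported TCP. My first grasp closed above the key without touching it, and I regripped lower by what the images showed.
  - The cameras differed by 2–4 mm on the drive's position. I used a value between them and the wrist view.
- **Not measured:** I did not re-measure the spare, tape, lens, mug, paint jar or screwdriver at the end. Nothing suggested they had been touched.

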